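# Press the proud inlay flush, centre outwards

### The job

Three pale wood inlay pieces glued into the square dark tray still stand proud of its face: the eight-pointed star in the middle, the square tile beside it and the round disc near the corner. With the fingertips press each one lightly down until it is flush, working from the centre outwards so that the spare glue is driven to the edge: star first, then tile, then disc. Pick nothing up, do not push the tray out of place, and leave the spare pieces lying on the tray and everything else on the bench where they are.

Things in the scene. Friction and masses are not known exactly. Their poses are not given: they have to be found in the camera images.
- tray: loose dark wood tray, 256 x 256 mm, 1.4 kg, flat on the bench. Origin: centre of its underside, z up, x and y along its sides. Flat face 18 mm above the origin; frame 13 mm wide stands 8 mm above the face. The inlay row runs from the central star to the +x +y corner; on the other three diagonals the same square and round pockets are empty, 8 mm deep
- star_top (a point): centre of the top face of the eight-pointed star inlay, made like two crossed 38 mm squares, 54 mm across its points, pale wood, at the tray's centre. It starts 4.5 to 6 mm above the tray's face and goes down with the piece
- tile_top (a point): centre of the top face of the square tile inlay, 26 x 26 mm, pale wood, 47 mm along x and 47 mm along y from the tray's centre. It starts 4.5 to 6 mm above the tray's face and goes down with the piece
- disc_top (a point): centre of the top face of the round disc inlay, 26 mm across, pale wood, 82 mm along x and 82 mm along y from the tray's centre. It starts 4.5 to 6 mm above the tray's face and goes down with the piece
- star (a joint): how far the star inlay has been pressed down into its pocket, m: 0 stands 6 mm proud, 0.006 is flush with the tray's face, 0.0068 is the bottom. It starts between 0 and 0.0015, resists with a steady 4 N plus a little drag, stays where it is left and does not spring back
- tile (a joint): how far the tile inlay has been pressed down into its pocket, m: 0 stands 6 mm proud, 0.006 is flush with the tray's face, 0.0068 is the bottom. It starts between 0 and 0.0015, resists with a steady 4 N plus a little drag, stays where it is left and does not spring back
- disc (a joint): how far the disc inlay has been pressed down into its pocket, m: 0 stands 6 mm proud, 0.006 is flush with the tray's face, 0.0068 is the bottom. It starts between 0 and 0.0015, resists with a steady 4 N plus a little drag, stays where it is left and does not spring back
- spare_tile: loose bystander; leave it where it lies. Pale square tile 26 x 26 x 10 mm lying on the tray's face, on the -x side; origin under its centre
- spare_disc: loose bystander; leave it where it lies. Pale round disc 26 mm across, 10 mm thick, lying on the tray's face, on the -y side; origin under its centre
- cork_block: loose bystander; leave it where it lies. Cork sanding block 26 x 45 x 24 mm on the tray's face, on the +x side; origin under its centre
- mallet: loose bystander; leave it where it lies. Wooden mallet beside the tray, +y side of the bench: head 62 x 130 x 90 mm, handle 29 mm thick, 320 mm long in all, lying along x, head away from the robot
- chisel: loose bystander; leave it where it lies. Wood chisel lying along x on the -y side of the bench, 280 mm long, 30 mm thick
- glue_bottle: loose bystander; leave it where it lies. White bottle 60 mm across, 160 mm tall, far left of the tray; origin under its centre
- vase: loose bystander; leave it where it lies. Turned wooden vase 72 mm across, 140 mm tall, far right of the tray; origin under its centre
- pencil: loose bystander; leave it where it lies. Carpenter's pencil 160 x 7 x 9.5 mm lying roughly along the bench's x, on the near +y side of the tray

How it is judged (in metres and radians):
On the way, in this order (a step that is already met when the one before it is completed fails the run):
1. the star is pressed flush (value of joint star above 0.0048 m), for 0.2 s.
2. the square tile is pressed flush (value of joint tile above 0.0048 m), for 0.2 s.
3. the round disc is pressed flush (value of joint disc above 0.0048 m), for 0.2 s.
At the end, for the whole second after the job is handed in: star, tile and disc all stand no more than 1.2 mm above the tray's face, and the tray lies flat and still, within 15 mm of where it started (value of joint each of star, tile, disc above 0.0048 m and distance of tray from where it was at the start of the episode below 0.015 m and angle between tray's own z axis and vertical below 0.03 rad and linear speed of tray below 0.01 m/s); the robot touches nothing.
It fails at once if the tray or its inlay is pressed with more than 30 N (contact force between the arm and tray above 30 N).
It fails at once if the tray is lifted, or shoved more than 15 mm (distance of tray from where it was at the start of the episode above 0.015 m or angle between tray's own z axis and vertical above 0.06 rad).
It fails at once if a bystander is lifted or moved more than 15 mm (distance of any of spare_tile, spare_disc, cork_block, mallet, chisel, glue_bottle, vase, pencil from where it was at the start of the episode above 0.015 m).
It also fails if it takes over 43 s, if anything falls off the work surface, if the arm or the gripper's body presses on something with over 40 N, if the wrist force passes 120 N, or if a joint passes its speed limit or range.

### The arm

A 7-joint arm with a two-finger parallel gripper is mounted at the origin on the work surface. World frame = base frame: x ahead of the robot, y to its left, z up, the work surface at z = 0. Lengths are in mm, angles in rad, forces in N, time in s.
With the tool pointing down it reaches from about 350 to 900 mm from the base axis. Payload 7.2 kg.
Tool frame: the origin (TCP) lies between the finger pads; the fingertips stand 17 mm ahead of it and the grasp point (between the pads) lies 2 mm behind it; z points along the fingers, y is the line along which they close (so a half turn about z gives the same grasp; the last joint's range is limited). The gripper opens to 88 mm and grips with 3 to 60 N. Pads are 20 mm wide; open, the fingers measure 115 mm over their backs; the gripper's body (75 mm by 178 mm) begins 61 mm behind the grasp point.
Start: joints at [1.098, 0.411, -0.013, 1.596, 0.006, 1.134, -0.082], TCP at [246.135, -574.496, 239.653] pointing down, gripper open.
Joint ranges: [-2.95, 2.95], [-0.29, 1.99], [-1.47, 1.44], [0.14, 2.54], [-1.03, 4.17], [0.13, 1.85], [-2.86, 2.86]. Speed limits (rad/s): [2.39, 2.39, 3.01, 3.01, 3.14, 3.14, 3.14].

### API

Orientations are given as a rotation vector (axis times angle).
In Python, from station import r gives the robot as it stands. The module is installed in compiled form; this text tells all that it offers.
- The arm moves only by the shell command python3 -m inch 'ROWS'. ROWS is JSON, one flat list of numbers, 5 for each row, row after row: the gripper's target within -1 to 1 (shut at 1, half-way at 0, fully open at -1), then the shift along the world's x, y, z in units of 25 mm (1.0 is 25 mm), then the turn about the world's z in units of 5 degrees (1.0 is 5 degrees). In form: [fingers, tx, ty, tz, turn, fingers, tx, ty, tz, turn, ...]. A call has 1 to 20 rows; each row shifts and turns the commanded pose from where the row before left it; what a row does not reach is not made up. A row lasts 1/12 s, in which the tool goes at most 41.7 mm and 7.16 degrees, less where a joint would pass 70% of its speed; a pose out of reach is approached as far as the arm can. A call is refused whole if a number of a shift passes 1 or a number of a turn 1, either way. A call with a gripper value outside its range is refused whole. The fingers move at their own pace and stop on an object; the grip force is fixed at half the most. Time passes only in rows, so rows that do not move let the fingers close. It gives the time, the measured TCP pose, the force, the opening and the grip force at its end, in the units of the state.
- r.get_state(): the state, without advancing time (a new reading comes with each control period).
- r.capture(name): name is "side" or "top" or "wrist"; returns a dict with "img" (400x640x3 uint8, red, green, blue), "fx", "fy", "cx", "cy" (pixels), "rvec" (rotation vector, rad) and "tvec" (3), from world to camera coordinates, as OpenCV has them. Camera axes: x right, y down, z forward; pixel columns grow to the right and rows downward; lengths in mm; the calibration is good to about 2 mm. The wrist camera is an equidistant fisheye: a pixel r from the principal point sees the ray r / f radians off the axis. A picture is of the moment at which its call begins. There is no depth.
- r.job_done(): hands the job in; it is judged then, once.
The state is a dict: "clock": time; "joints": joint angles; "qvel": joint speeds; "tau": joint torques, N m; "ee_pos": TCP position; "tcp_rot": TCP orientation; "wrist_force": force on the tool from outside, world axes, zero at the start; "wrist_torque": the same for the moment, N m; "opening": finger opening in mm; "grasp_force": force on a finger pad.
Only numpy, scipy, OpenCV 4.12 (cv2) and the standard library are available. Lean on these libraries where they do the work, as an engineer would, in place of code of your own. Each camera call takes 0.05 s, during which the arm holds its last target. There are 200 camera calls.

## Working session

There is one attempt and no reset: what is moved stays moved. The work goes in short steps, Python scripts to look and compute and a shell command to move; the robot and the scene stay as the last step left them, time stands still between calls to the robot, and variables do not carry over. Pictures are saved under pics/ and viewed, at most 10 in all, crops included, and the job is handed in when it is done.

```bash
mkdir -p pics
cat > h.py <<'E'
import numpy as np, cv2
from station import r
def cap(n,f):
    c=r.capture(n); cv2.imwrite('pics/'+f,cv2.cvtColor(c['img'],cv2.COLOR_RGB2BGR)); return c
def ray(c,u,v,z):
    R,_=cv2.Rodrigues(np.array(c['rvec'],float)); t=np.array(c['tvec'],float).ravel()
    o=-R.T@t; d=R.T@np.array([(u-c['cx'])/c['fx'],(v-c['cy'])/c['fy'],1.]); return o+d*(z-o[2])/d[2]
E
python3 - <<'E'
from h import *
import pickle
for n in ['top','side']:
    c=cap(n,n+'0.png'); pickle.dump(c,open(n+'.pkl','wb')); print(n,c['rvec'],c['tvec'],c['fx'])
print(r.get_state())
E
```

```text
top [ 2.17545438 -2.22177313  0.08851845] [   4.71777957  521.61026932 1210.21148938] 406.0279177239639
side [ 0.37587684 -2.60252226  1.40950332] [497.98435476 112.91707614 808.79012714] 369.5496744869115
{'clock': 0.1, 'joints': array([ 1.09782572,  0.41183076, -0.0127064 ,  1.5969549 ,  0.0055964 ,
        1.13429859, -0.08218847]), 'qvel': array([ 0.00043976, -0.00318599, -0.00051684, -0.00364988,  0.0016475 ,
       -0.00158896,  0.00066219]), 'tau': array([ 1.43268455e-03, -5.89098966e+01,  6.43641539e-01, -2.91712278e+01,
       -5.36956138e-02,  1.44609832e-02,  5.90062928e-05]), 'ee_pos': array([ 245.92410728, -574.11430504,  238.88865661]), 'tcp_rot': array([-3.07608946e+00, -6.31243362e-01,  6.14856490e-04]), 'wrist_force': array([-0.26773931, -0.18766814,  0.31193466]), 'wrist_torque': array([ 0.01775557,  0.0363288 , -0.01749196]), 'grasp_force': 0.0, 'opening': 87.76305342243631}
```

View pics/top0.png

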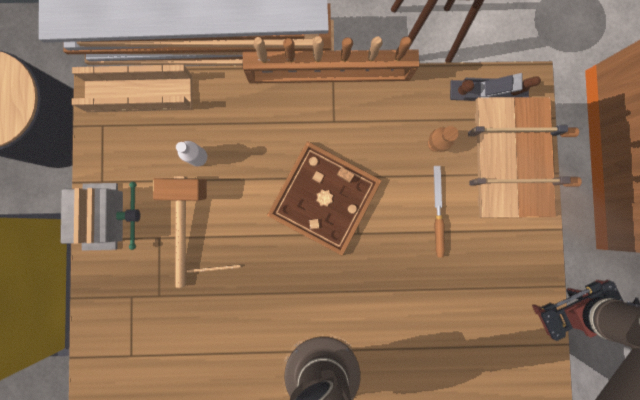

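View pics/side0.png

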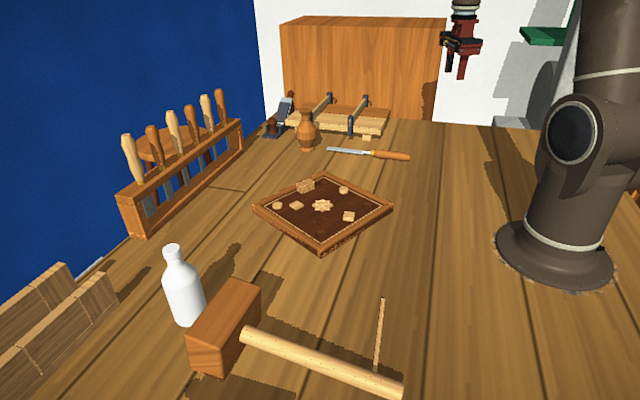

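The top view shows the tray with the star at about (325,198), the tile at (318,177) and the disc at (313,161). The cork is at (345,174) and the spares are at (352,209) and (314,224). The side view agrees: the star is at (322,206) and the row runs to the left.

```bash
cat > m.py <<'E'
from h import *
import pickle
def blobs(c,x0,x1,y0,y1):
    hsv=cv2.cvtColor(c['img'],cv2.COLOR_RGB2HSV); m=((hsv[...,2]>185)&(hsv[...,1]<150)).astype(np.uint8)
    n,l,s,ce=cv2.connectedComponentsWithStats(m)
    return [(ce[i].round(2),s[i,4]) for i in range(1,n) if s[i,4]>12 and x0<ce[i][0]<x1 and y0<ce[i][1]<y1]
for n,b in [('top',(275,378,148,248)),('side',(255,392,172,252))]:
    c=pickle.load(open(n+'.pkl','rb'))
    for p,a in blobs(c,*b): print(n,p,a,ray(c,*p,23).round(1))
c=pickle.load(open('top.pkl','rb'))
hsv=cv2.cvtColor(c['img'],cv2.COLOR_RGB2HSV); m=(hsv[...,2]<115).astype(np.uint8); m[:,:265]=0;m[:,390:]=0;m[:140]=0;m[260:]=0
m=cv2.morphologyEx(m,cv2.MORPH_CLOSE,np.ones((7,7)))
k=max(cv2.findContours(m,0,1)[0],key=cv2.contourArea); q=cv2.boxPoints(cv2.minAreaRect(k))
P=np.array([ray(c,*p,20) for p in q]); print(P.round(1),P.mean(0),[np.linalg.norm(P[i]-P[i-1]).round(1) for i in range(4)])
E
python3 m.py
```

```text
top [312.78 160.8 ] 51 [639.6  11.3  23. ]
top [345.07 173.88] 95 [597.9 -85.4  23. ]
top [317.68 176.44] 66 [591.8  -2.5  23. ]
top [324.04 197.44] 176 [528.  -20.3  23. ]
top [351.53 208.57] 51 [ 492.8 -102.1   23. ]
top [313.81 223.45] 67 [450.6  12.1  23. ]
side [304.54 185.1 ] 71 [603.4 -96.4  23. ]
side [343.06 189.53] 53 [ 494.3 -101.5   23. ]
side [321.91 204.79] 171 [527.6 -14.6  23. ]
side [296.07 204.97] 74 [591.1   3.7  23. ]
side [276.77 204.96] 56 [638.9  16.8  23. ]
side [348.2  215.82] 102 [451.5  14.8  23. ]
side [285. 220.] 13 [593.8  72.3  23. ]
[[ 476.3  140.4   20. ]
 [ 711.5   11.4   20. ]
 [ 580.1 -223.3   20. ]
 [ 347.5  -91.4   20. ]] [528.85374701 -40.74896729  20.        ] [np.float64(265.2), np.float64(268.2), np.float64(268.9), np.float64(267.5)]
```

```bash
python3 -m inch '[1,0.5,1,0,0.375,1,0.5,1,0,0.375,1,0.5,1,0,0.375,1,0.5,1,0,0.375,1,0.5,1,0,0.375,1,0.5,1,0,0.375,1,0.5,1,0,0.375,1,0.5,1,0,0.375,1,0.5,1,0,0.375,1,0.5,1,0,0.375,1,0.5,1,0,0.375,1,0.5,1,0,0.375,1,0.5,1,0,0.375,1,0.5,1,0,0.375,1,0.5,1,0,0.375,1,0.5,1,0,0.375,1,0.5,1,0,0.375,1,0.5,1,0,0.375,1,0.5,1,0,0.375,1,0.5,1,0,0.375]'
```

```text
clock: 1.77
ee_pos: [496.3, -73.3, 239.5]
tcp_rot: [-2.71, -1.589, 0.001]
wrist_force: [0.1, -0.2, 0.4]
opening: 0.6
grasp_force: 0.0
```

```bash
python3 -m inch '[1,0.42,0.73,0,0,1,0.42,0.73,0,0,1,0.42,0.73,0,0,1,0,0,-0.8,0,1,0,0,-0.8,0,1,0,0,-0.8,0,1,0,0,-0.8,0,1,0,0,-0.8,0,1,0,0,-0.8,0,1,0,0,0,0]'
python3 - <<'E'
from h import *
c=cap('wrist','w1.png'); s=cap('side','s1.png'); t=cap('top','t1.png')
cv2.imwrite('pics/s1c.png',cv2.resize(cv2.cvtColor(s['img'],cv2.COLOR_RGB2BGR)[120:270,230:430],None,fx=4,fy=4,interpolation=2))
print({k:v for k,v in c.items() if k!='img'}, r.get_state()['ee_pos'])
E
```

```text
clock: 2.6
ee_pos: [525.1, -19.9, 116.0]
tcp_rot: [-2.708, -1.586, 0.008]
wrist_force: [-0.5, 0.1, -0.4]
opening: 0.5
grasp_force: 0.0
{'fx': 309.70691628693146, 'fy': 309.70691628693146, 'cx': 315.98929800183, 'cy': 199.73116697626753, 'rvec': array([-2.76143973,  0.72060559,  0.11797709]), 'tvec': array([-467.89480151,  228.09563991,  344.86935977])} [527.88995672 -19.62260939 120.24240873]
```

View pics/w1.png

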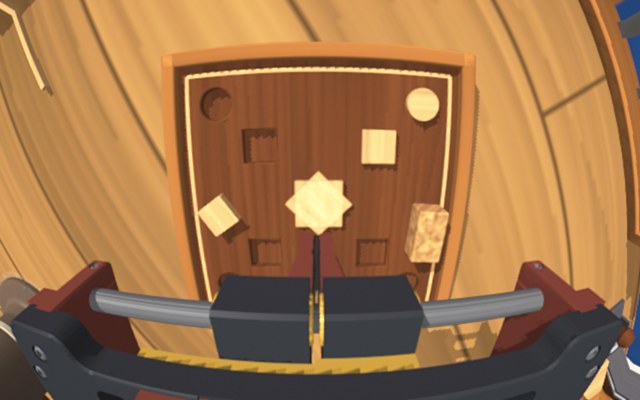

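View pics/s1c.png

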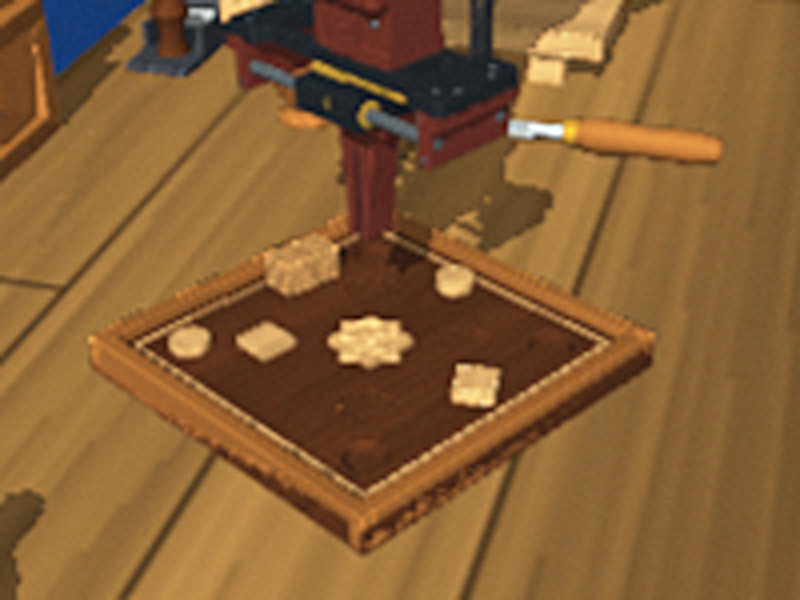

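The wrist view shows the star at (318,203), the tile at (379,147) and the disc at (423,105), clear of the fingers. I'll cast the fisheye rays onto the plane of the piece tops.

```bash
cat >> h.py <<'E'
def fray(c,u,v,z):
    R,_=cv2.Rodrigues(np.array(c['rvec'],float)); t=np.array(c['tvec'],float).ravel(); o=-R.T@t
    a=(u-c['cx'])/c['fx'];b=(v-c['cy'])/c['fy'];th=np.hypot(a,b);k=np.sin(th)/max(th,1e-9)
    d=R.T@np.array([a*k,b*k,np.cos(th)]); return o+d*(z-o[2])/d[2]
def wrist():
    c=r.capture('wrist'); hsv=cv2.cvtColor(c['img'],cv2.COLOR_RGB2HSV); m=((hsv[...,2]>190)&(hsv[...,1]<140)).astype(np.uint8)
    m=cv2.morphologyEx(m,cv2.MORPH_OPEN,np.ones((5,5)))
    for k in cv2.findContours(m,0,1)[0]:
        a=cv2.contourArea(k)
        if a<400 or not 80<cv2.boundingRect(k)[1]<240: continue
        M=cv2.moments(k); p=M['m10']/a,M['m01']/a
        if 170<p[0]<470: print(np.round(p,1),a,fray(c,*p,23).round(1))
    print(r.get_state()['ee_pos'].round(1),r.get_state()['wrist_force'].round(2))
E
python3 -c "
from h import *
wrist()"
```

```text
[425.1 234.7] 943.0 [600.  -90.2  23. ]
[215.9 216.3] 825.0 [449.4  14.2  23. ]
[315.  203.6] 2346.5 [529.3 -17.4  23. ]
[373.5 148. ] 1028.0 [5.922e+02 1.000e-01 2.300e+01]
[416.8 106.2] 769.0 [639.4  13.5  23. ]
[528.3 -19.7 120.7] [-0.4   0.18  0.49]
```

```bash
python3 -m inch '[1,0,0.06,-0.7,0,1,0,0,-0.7,0,1,0,0,-0.7,0,1,0,0,-0.5,0,1,0,0,-0.3,0,1,0,0,0,0,1,0,0,0,0,1,0,0,0,0]'
```

```text
clock: 3.47
ee_pos: [528.5, -18.2, 48.3]
tcp_rot: [2.71, 1.587, 0.003]
wrist_force: [0.3, -0.2, -0.8]
opening: 0.2
grasp_force: 0.0
```

```bash
python3 -m inch '[1,0,0,-0.04,0,1,0,0,-0.04,0,1,0,0,-0.04,0,1,0,0,-0.04,0,1,0,0,-0.04,0,1,0,0,-0.04,0,1,0,0,-0.04,0,1,0,0,-0.04,0,1,0,0,0,0,1,0,0,0,0]'; python3 -m inch '[1,0,0,-0.04,0,1,0,0,-0.04,0,1,0,0,0,0,1,0,0,0,0]'
```

```text
clock: 4.3
ee_pos: [527.6, -18.2, 39.1]
tcp_rot: [-2.711, -1.587, 0.0]
wrist_force: [0.2, -0.6, 1.4]
opening: 0.2
grasp_force: 0.6
clock: 4.63
ee_pos: [527.6, -18.3, 37.1]
tcp_rot: [-2.711, -1.587, 0.0]
wrist_force: [-1.5, 0.5, 2.6]
opening: 0.6
grasp_force: 1.0
```

```bash
python3 -m inch '[1,0,0,-0.03,0,1,0,0,0,0,1,0,0,0,0]'; python3 -m inch '[1,0,0,-0.03,0,1,0,0,0,0,1,0,0,0,0]';  python3 -m inch '[1,0,0,0,0,1,0,0,0,0]'
```

```text
clock: 4.88
ee_pos: [527.6, -18.2, 36.4]
tcp_rot: [-2.711, -1.587, -0.0]
wrist_force: [-0.9, -0.3, 3.1]
opening: 0.4
grasp_force: 1.2
clock: 5.13
ee_pos: [527.6, -18.3, 35.6]
tcp_rot: [-2.711, -1.587, 0.0]
wrist_force: [-1.2, -0.5, 2.9]
opening: 0.5
grasp_force: 1.3
clock: 5.3
ee_pos: [527.6, -18.2, 35.6]
tcp_rot: [-2.711, -1.587, 0.0]
wrist_force: [-0.7, -0.1, 1.9]
opening: 0.6
grasp_force: 1.1
```

```bash
for i in 1; do python3 -m inch '[1,0,0,-0.02,0,1,0,0,0,0,1,0,0,0,0]'; done; python3 -m inch '[1,0,0,-0.02,0,1,0,0,0,0,1,0,0,0,0]' | grep -E 'pos|wrist'
```

```text
clock: 5.55
ee_pos: [527.7, -18.3, 35.4]
tcp_rot: [2.711, 1.587, 0.0]
wrist_force: [-2.5, -0.0, 6.3]
opening: 0.2
grasp_force: 3.2
ee_pos: [527.7, -18.2, 35.4]
wrist_force: [-3.1, -0.4, 13.2]
```

```bash
python3 -m inch '[1,0,0,0.1,0,1,0,0,0.5,0,1,0,0,0.5,0,1,0.86,0.24,0,0,1,0.86,0.24,0,0,1,0.86,0.24,0,0,1,0,0,0,0,1,0,0,0,0,1,0,0,0,0]'
python3 - <<'E'
from h import *
wrist(); s=cap('side','s2.png')
cv2.imwrite('pics/s2c.png',cv2.resize(cv2.cvtColor(s['img'],cv2.COLOR_RGB2BGR)[145:265,240:400],None,fx=5,fy=5,interpolation=2))
E
```

```text
clock: 6.55
ee_pos: [591.1, -0.4, 61.5]
tcp_rot: [-2.711, -1.587, 0.002]
wrist_force: [0.3, -0.4, -0.2]
opening: 0.6
grasp_force: 0.0
[316.  222.6] 844.0 [596.2   6.5  23. ]
[372.4 179.6] 1370.5 [639.9  14.   23. ]
[590.9  -0.6  61.6] [0.2  0.29 0.17]
```

View pics/s2c.png

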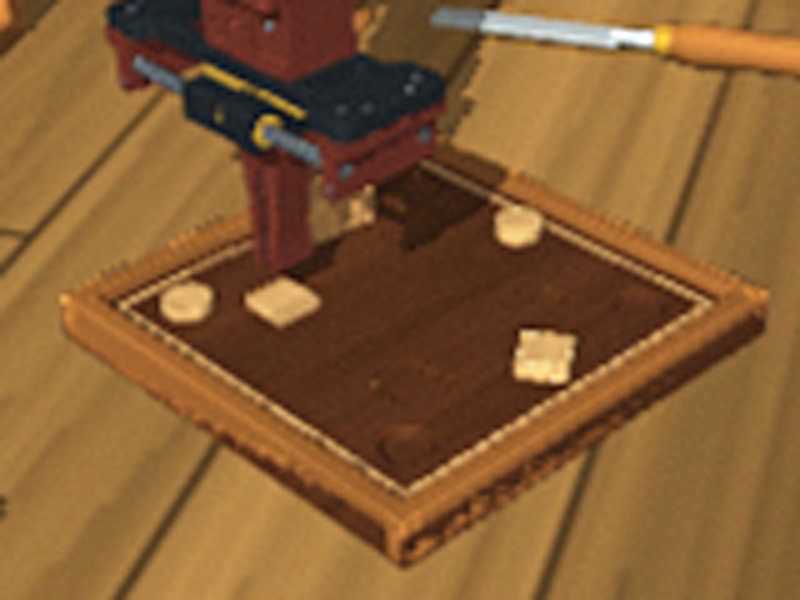

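The star is flush: its pale top has sunk out of sight level with the face. The tile (280,300 in the crop) and disc (187,302) still stand proud, and nothing else has moved. Tile next.

```bash
python3 -m inch '[1,0.04,0.01,-0.3,0,1,0,0,-0.3,0,1,0,0,-0.08,0,1,0,0,-0.04,0,1,0,0,-0.04,0,1,0,0,-0.04,0,1,0,0,-0.04,0,1,0,0,-0.04,0,1,0,0,-0.04,0,1,0,0,0,0,1,0,0,0,0]'|grep -E 'pos|wrist'; python3 -m inch '[1,0,0,-0.04,0,1,0,0,-0.04,0,1,0,0,0,0,1,0,0,0,0]'|grep -E 'pos|wrist'
```

```text
ee_pos: [593.3, -0.0, 39.3]
wrist_force: [-1.0, 0.9, 3.4]
ee_pos: [593.2, 0.0, 37.1]
wrist_force: [-0.4, 0.2, 1.9]
```

```bash
python3 -m inch '[1,0,0,-0.03,0,1,0,0,0,0,1,0,0,0,0]'|grep -E 'pos|wrist'; python3 -m inch '[1,0,0,-0.02,0,1,0,0,0,0,1,0,0,0,0]'|grep -E 'pos|wrist'
```

```text
ee_pos: [593.3, 0.0, 36.4]
wrist_force: [-0.1, -0.6, 2.1]
ee_pos: [593.2, 0.0, 35.9]
wrist_force: [0.5, 0.6, 2.5]
```

```bash
python3 -m inch '[1,0,0,-0.02,0,1,0,0,0,0,1,0,0,0,0]'|grep -E 'pos|wrist'; python3 -m inch '[1,0,0,-0.015,0,1,0,0,0,0,1,0,0,0,0]'|grep -E 'pos|wrist'
```

```text
ee_pos: [593.2, 0.0, 35.5]
wrist_force: [-0.7, -0.5, 4.3]
ee_pos: [593.2, 0.0, 35.5]
wrist_force: [-1.1, 0.2, 7.5]
```

```bash
python3 -m inch '[1,0,0,0.1,0,1,0,0,0.5,0,1,0,0,0.4,0,1,0.62,0.18,0,0,1,0.62,0.18,0,0,1,0.62,0.18,0,0,1,0,0,0,0,1,0,0,0,0,1,0,0,0,0]'|grep -E 'pos|wrist'
python3 - <<'E'
from h import *
s=cap('side','s3.png')
cv2.imwrite('pics/s3c.png',cv2.resize(cv2.cvtColor(s['img'],cv2.COLOR_RGB2BGR)[145:265,240:400],None,fx=5,fy=5,interpolation=2))
E
```

```text
ee_pos: [638.9, 13.2, 60.2]
wrist_force: [0.3, -0.6, 0.2]
```

View pics/s3c.png

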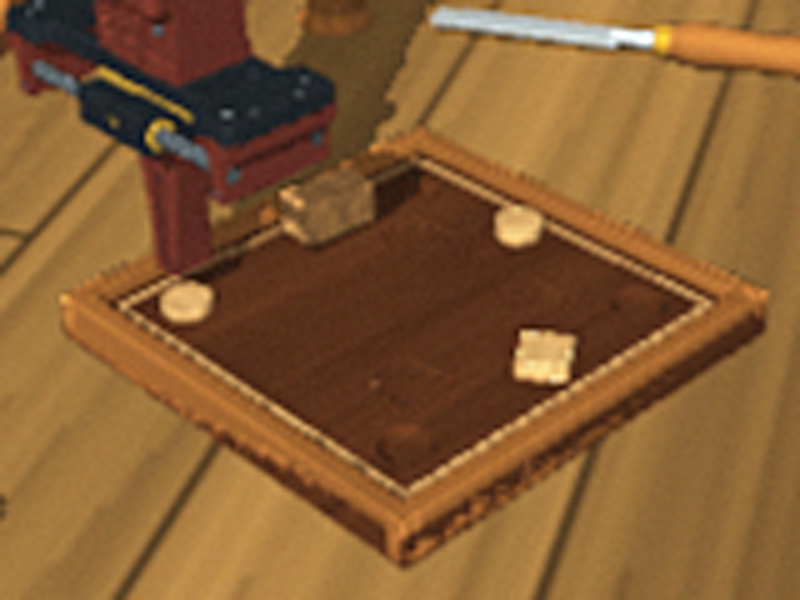

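The tile is now flush and out of sight too. The disc (187,302 in the crop) is still proud under the fingers, and the tray hasn't moved.

```bash
python3 -m inch '[1,0,0,-0.3,0,1,0,0,-0.25,0,1,0,0,-0.06,0,1,0,0,-0.04,0,1,0,0,-0.04,0,1,0,0,-0.04,0,1,0,0,-0.04,0,1,0,0,-0.04,0,1,0,0,-0.04,0,1,0,0,0,0,1,0,0,0,0]'|grep -E 'pos|wrist'; python3 -m inch '[1,0,0,-0.04,0,1,0,0,-0.04,0,1,0,0,0,0,1,0,0,0,0]'|grep -E 'pos|wrist'
```

```text
ee_pos: [639.7, 13.5, 38.9]
wrist_force: [-0.9, -0.4, 3.8]
ee_pos: [639.7, 13.5, 36.7]
wrist_force: [-1.0, -0.8, 1.6]
```

```bash
python3 -m inch '[1,0,0,-0.02,0,1,0,0,0,0,1,0,0,0,0]'|grep -E 'pos|wrist'; python3 -m inch '[1,0,0,-0.02,0,1,0,0,0,0,1,0,0,0,0]'|grep -E 'pos|wrist'
```

```text
ee_pos: [639.7, 13.5, 36.2]
wrist_force: [-0.2, 0.7, 2.5]
ee_pos: [639.7, 13.5, 35.8]
wrist_force: [0.0, -0.4, 3.6]
```

```bash
python3 -m inch '[1,0,0,-0.02,0,1,0,0,0,0,1,0,0,0,0]'|grep -E 'pos|wrist'; python3 -m inch '[1,0,0,-0.015,0,1,0,0,0,0,1,0,0,0,0]'|grep -E 'pos|wrist'
```

```text
ee_pos: [639.7, 13.5, 35.5]
wrist_force: [-1.6, 0.5, 5.2]
ee_pos: [639.7, 13.5, 35.5]
wrist_force: [-3.7, -0.7, 8.1]
```

Bottomed. I'll lift clear and check.

```bash
python3 -m inch '[1,0,0,0.1,0,1,0,0,0.5,0,1,0,0,0.8,0,1,0,0,0.8,0,1,0,0,0.8,0,1,0,0,0.5,0,1,0,0,0,0,1,0,0,0,0,1,0,0,0,0]'
python3 - <<'E'
from h import *
s=cap('side','s4.png')
cv2.imwrite('pics/s4c.png',cv2.resize(cv2.cvtColor(s['img'],cv2.COLOR_RGB2BGR)[145:265,240:400],None,fx=5,fy=5,interpolation=2))
E
```

```text
clock: 12.7
ee_pos: [639.0, 13.3, 121.4]
tcp_rot: [-2.711, -1.587, 0.002]
wrist_force: [-0.6, 0.1, 0.1]
opening: 0.4
grasp_force: 0.0
```

View pics/s4c.png

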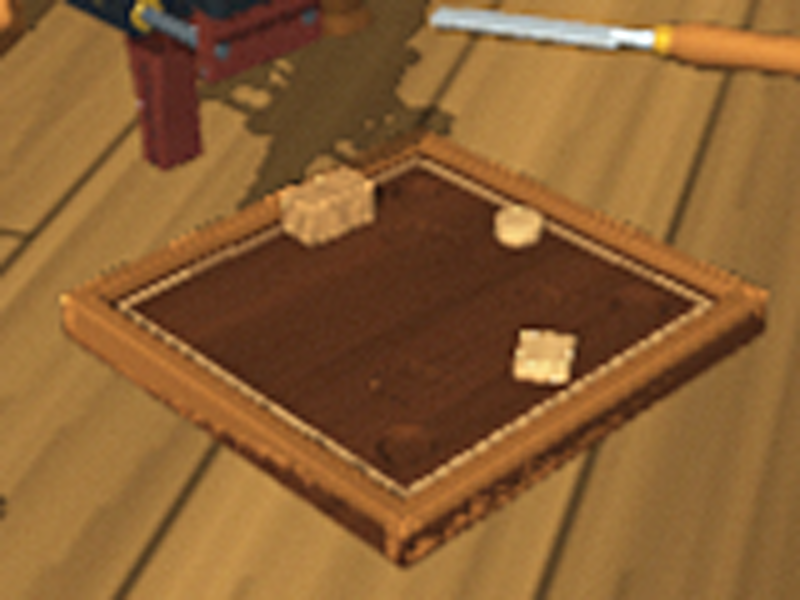

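All three pieces are down, the tray and spares are in place, and the fingers are clear.

```bash
python3 -c "
from station import r
print(r.job_done())"
```

```text
the job is handed in; nothing more can be done
None
```

I pressed the star, then the tile, then the disc to the bottom of their pockets and handed the job in at about 13 s; the highest force reading was about 13 N, the last picture shows the tray and spares in place, and no verdict was returned.

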